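# Load a spring tester to its mark

### The arm

A 6-joint arm with a two-finger parallel gripper is mounted at the origin on the work surface. World frame = base frame: x ahead of the robot, y to its left, z up, the work surface at z = 0. Lengths are in m, angles in degrees, forces in N, time in s.
With the tool pointing down it reaches from about 0.35 to 0.875 m from the base axis. Payload 4.2 kg.
Tool frame: the origin (TCP) lies at the centre of the arm's flange, where the gripper is bolted on; the fingertips stand 173 mm ahead of it and the grasp point (between the pads) lies 155 mm ahead of it (manip.nose_length is the distance from the TCP to the fingertips, in m); x points along the fingers, y is the direction in which the jaws open and shut, and the axes are right-handed (so a half turn about x gives the same grasp; the last joint's range is limited). The gripper opens to 85 mm and grips with 20 to 120 N. Pads are 22 mm wide; open, the fingers measure 114 mm over their backs; the gripper's body (76 mm by 85 mm) begins 54 mm behind the grasp point. The pads swing forward as they close: fully open they stand 13 mm farther back than shut.
Start: joints at [-50.329, 22.042, 0.453, 0, -68.411, -14.817], TCP at [0.263, -0.567, 0.405] pointing down, gripper open.
Joint ranges: [-179.83, 179.83], [-69.29, 118.12], [-61.27, 80.66], [-181.25, 117.63], [-171.15, -9.14], [-177.46, 177.46]. Speed limits (degrees/s): [159.86, 159.86, 180, 180, 180, 180].

### API

Orientations are given as [roll, pitch, yaw] about the fixed x, y, z axes, in that order (R = Rz(yaw) Ry(pitch) Rx(roll)).
In Python, from rig import manip gives the robot as it stands.
- The arm moves only by the tool arm_command, never from a script. Its argument "commands" is a list that holds one entry, the list of rows, each a list of 5 numbers: the finger opening in mm, from 0 to 85.4, then the shift along the tool's x, y, z in mm, then the turn about the tool's x in rad. In form: [[[jaw, tx, ty, tz, roll], ...]]. A call has 1 to 8 rows; each row is the pose to reach, as a shift and turn from the pose measured when the call began, along the tool's axes at that moment; what a row does not reach only later rows make up. A row lasts 1/10 s, in which the tool goes at most 50 mm and 8.59 degrees, less where a joint would pass 70% of its speed; a pose out of reach is approached as far as the arm can. A call with a gripper value outside its range is refused whole. The fingers move at their own pace and stop on an object; "newtons" is the grip in N (left out, the last holds). Time passes only in rows, so rows that repeat a pose let the fingers close. It gives the time, the measured TCP pose, the force and the opening at its end, in the units of the state.
- manip.state(): the state, without advancing time (a new reading comes with each control period).
- manip.camera(name): name is "scene" or "top" or "wrist"; returns a dict with "color" (480x640x3 uint8, blue, green, red), "mtx" (3x3 intrinsics, pixels), "distortion" ([k1, k2, p1, p2, k3] as OpenCV has them; the pictures are not rectified), "xyz" and "orientation" of the camera in the world. Camera axes: x right, y down, z forward; pixel columns grow to the right and rows downward; lengths in m; the calibration is good to about 2 mm. A picture is of the moment at which its call begins. There is no depth.
- manip.finish_job(): hands the job in, once; it reports no verdict.
Trained networks look in a picture, given as the dict that the camera call returned (one of the last four; its "shot" number tells which), for a name from the list of things; names that differ only in an ending like _2 or _b are one class to them, and where a whole thing is asked for, a point or a joint stands for the part that bears it (a point fixed in the world has none). Each returns a list of dicts, best first, with "score" (0 to 1); they miss things now and then, are a little off and sometimes report something else, mostly with a low value. They report only what shows in the picture. A call takes as long as a camera call.
- manip.find_in(picture, thing): "location" ([column, row] in pixels, amid what is visible of it).
- manip.pinpoint(picture, thing): "location" ([column, row] in pixels: a listed point, or the origin of a listed thing).
The state is a dict: "time_s": time; "q": joint angles; "joint_velocities": joint speeds; "joint_efforts": joint torques, N m; "position": TCP position; "tcp_rot": TCP orientation; "wrist_force": force on the tool from outside, world axes, zero at the start; "torque": the same for the moment, N m; "gripper_width": opening from 0.0 (shut) to 1.0 (fully open).
Only numpy, scipy, OpenCV 4.12 (cv2) and the standard library are available. Lean on these libraries where they do the work, as an engineer would, in place of code of your own. Each camera call takes 0.05 s, during which the arm holds its last target. There are 200 camera calls.

### The job

Check the spring in the bench spring tester: thread ring weights over the spindle onto the pan one after another (the thin ones are for trimming) until the pointer stands level with the aluminium collar on the scale column, between its two edges, and leave it there at rest. Ease every ring slowly down the spindle and keep hold of it while the spring takes up its weight: never let one drop or bounce, push hard on the pan or spindle, or let the pointer dip below the collar. Leave the collar where it is set, the spare rings flat on the bench and the other things undisturbed.

Things in the scene. Friction and masses are not known exactly. Their poses are not given: they have to be found in the camera images.
- thick_a: Thick ring weight: turned steel disc, 16 mm thick, 64 mm across, with a plain 13 mm bore through its middle; about 385 g but unmarked and up to 15 % lighter or heavier. Lies flat on the bench at the start. Origin: centre of its underside, z axis along the bore.
- thick_b: Thick ring weight: turned steel disc, 16 mm thick, 64 mm across, with a plain 13 mm bore through its middle; about 385 g but unmarked and up to 15 % lighter or heavier. Lies flat on the bench at the start. Origin: centre of its underside, z axis along the bore.
- thin_a: Thin ring weight: turned steel disc, 7 mm thick, 64 mm across, with a plain 13 mm bore through its middle; about 168 g but unmarked and up to 15 % lighter or heavier. Lies flat on the bench at the start. Origin: centre of its underside, z axis along the bore.
- thin_b: Thin ring weight: turned steel disc, 7 mm thick, 64 mm across, with a plain 13 mm bore through its middle; about 168 g but unmarked and up to 15 % lighter or heavier. Lies flat on the bench at the start. Origin: centre of its underside, z axis along the bore.
- thin_c: Thin ring weight: turned steel disc, 7 mm thick, 64 mm across, with a plain 13 mm bore through its middle; about 168 g but unmarked and up to 15 % lighter or heavier. Lies flat on the bench at the start. Origin: centre of its underside, z axis along the bore.
- stand: Spring tester, fixed to the bench: grey base 150 x 185 mm, 20 mm high; an upright coil spring carries the pan; a dark scale column (14 x 16 mm, top 118 mm above the bench) stands 84 mm from the spring's axis towards the stand's +y. Origin on the bench under the axis. Above the pan only the spindle stands within 70 mm of the axis.
- pan: Round steel pan, 50 mm across, 6 mm thick, sliding upright on the spring; in its middle a spindle 11 mm thick, 56 mm tall. Origin: centre of its top face, 100 mm up when empty. It sinks 1 mm per 0.378 N (thick ring about 10 mm, thin one 4.4 mm), bottoms after 34 mm. Hardly damped: a weight let go at once makes it dip nearly twice as far and bob for a second. Rings stack on it.
- spindle_tip (a point): Centre of the spindle's top, 56 mm above the pan.
- pointer (a point): Tip of the pan's pointer: a blade 2 mm thick, 3 mm below the pan's top face, 69 mm from the axis towards the column; moves with the pan.
- collar (a point): The mark: an aluminium collar 6 mm tall clamped on the scale column, 15 to 23 mm below the empty pan's pointer; the point is at mid height of its face towards the pointer, 3 mm from the pointer's tip. The pointer is on the mark while it stands between the collar's lower and upper edges.
- gauge: Bystander: pressure gauge lying face up, 68 mm across, 26 mm high, brass stem. Origin under the dial's centre.
- wrench: Bystander: steel wrench lying flat, 170 mm long. Origin near its middle.
- fitting: Bystander: brass hose fitting standing on end, 24 mm across, 34 mm tall, among the rings. Origin under it.
- spare_spring: Bystander: small coil spring standing on end, 26 mm across, 45 mm tall, among the rings. Origin under it.
- needle_valve: Bystander: brass needle valve with a black hand knob, 75 mm long, 60 mm tall. Origin under it.
- leak_bottle: Bystander: white plastic bottle, 54 mm across, 140 mm tall. Origin under it.

How it is judged (in metres and radians):
At the end, for the whole second after the job is handed in: The pointer rests within 3.5 mm above or below the collar's mid height, the pan still (under 10 mm/s). Each ring is either on the spindle (centred within 3 mm, level within 0.06 rad, stacked on the pan) or flat on the bench over 60 mm from the spindle. Nothing is held (z of pointer in the frame of collar between -0.0035 and 0.0035 m and linear speed of pan below 0.01 m/s and ((horizontal distance between thick_a and pan below 0.003 m and z of thick_a in the frame of pan between -0.003 and 0.05 m and angle between thick_a's own z axis and vertical below 0.06 rad) or (height (world z) of thick_a below 0.01 m and horizontal distance between thick_a and pan above 0.06 m)) and ((horizontal distance between thick_b and pan below 0.003 m and z of thick_b in the frame of pan between -0.003 and 0.05 m and angle between thick_b's own z axis and vertical below 0.06 rad) or (height (world z) of thick_b below 0.01 m and horizontal distance between thick_b and pan above 0.06 m)) and ((horizontal distance between thin_a and pan below 0.003 m and z of thin_a in the frame of pan between -0.003 and 0.05 m and angle between thin_a's own z axis and vertical below 0.06 rad) or (height (world z) of thin_a below 0.01 m and horizontal distance between thin_a and pan above 0.06 m)) and ((horizontal distance between thin_b and pan below 0.003 m and z of thin_b in the frame of pan between -0.003 and 0.05 m and angle between thin_b's own z axis and vertical below 0.06 rad) or (height (world z) of thin_b below 0.01 m and horizontal distance between thin_b and pan above 0.06 m)) and ((horizontal distance between thin_c and pan below 0.003 m and z of thin_c in the frame of pan between -0.003 and 0.05 m and angle between thin_c's own z axis and vertical below 0.06 rad) or (height (world z) of thin_c below 0.01 m and horizontal distance between thin_c and pan above 0.06 m)) and contact force between the fingers and thick_a below 0.2 N and contact force between the fingers and thick_b below 0.2 N and contact force between the fingers and thin_a below 0.2 N and contact force between the fingers and thin_b below 0.2 N and contact force between the fingers and thin_c below 0.2 N and contact force between the arm and pan below 0.2 N); the robot touches nothing.
It fails at once if the pointer dips more than 2 mm below the collar's lower edge (z of pointer in the frame of collar below -0.005 m).
It fails at once if the pan or spindle is strained by more than 18 N (contact force between pan and anything else above 18 N).
It fails at once if the collar is shifted by more than 2 mm (distance of collar from where it was at the start of the episode above 0.002 m).
It fails at once if a ring drops or runs along the spindle faster than 0.16 m/s ((horizontal distance between thick_a and pan below 0.012 m and z of thick_a in the frame of pan between -0.005 and 0.05 m and linear speed of thick_a above 0.16 m/s) or (horizontal distance between thick_b and pan below 0.012 m and z of thick_b in the frame of pan between -0.005 and 0.05 m and linear speed of thick_b above 0.16 m/s) or (horizontal distance between thin_a and pan below 0.012 m and z of thin_a in the frame of pan between -0.005 and 0.05 m and linear speed of thin_a above 0.16 m/s) or (horizontal distance between thin_b and pan below 0.012 m and z of thin_b in the frame of pan between -0.005 and 0.05 m and linear speed of thin_b above 0.16 m/s) or (horizontal distance between thin_c and pan below 0.012 m and z of thin_c in the frame of pan between -0.005 and 0.05 m and linear speed of thin_c above 0.16 m/s)).
It fails at once if a bystander is moved by more than 20 mm or knocked over ((distance of gauge from where it was at the start of the episode above 0.02 m or angle between gauge's own z axis and vertical above 0.3 rad) or (distance of wrench from where it was at the start of the episode above 0.02 m or angle between wrench's own z axis and vertical above 0.3 rad) or (distance of fitting from where it was at the start of the episode above 0.02 m or angle between fitting's own z axis and vertical above 0.3 rad) or (distance of spare_spring from where it was at the start of the episode above 0.02 m or angle between spare_spring's own z axis and vertical above 0.3 rad) or (distance of needle_valve from where it was at the start of the episode above 0.02 m or angle between needle_valve's own z axis and vertical above 0.3 rad) or (distance of leak_bottle from where it was at the start of the episode above 0.02 m or angle between leak_bottle's own z axis and vertical above 0.3 rad)).
It also fails if it takes over 72 s, if anything falls off the work surface, if the arm or the gripper's body presses on something with over 40 N, if the wrist force passes 120 N, or if a joint passes its speed limit or range.

## Working session

There is one attempt and no reset: what is moved stays moved. The work goes in short steps, Python scripts to look and compute and a tool call to move; the robot and the scene stay as the last step left them, time stands still between calls to the robot, and variables do not carry over. Pictures are saved under pics/ and viewed, about 8 in all and at most 12, crops included, and the job is handed in when it is done.

Besides the shell and the picture viewer there is one more tool, called after "Call:" in YAML: its name, and indented under it one key for each argument. arm_command: Moves the arm, as the interface text tells. Its arguments: {"type":"object","properties":{"commands":{"type":"array"},"newtons":{"type":"number"}},"required":["commands"]}

```bash
mkdir -p pics
cat > h.py <<'E'
import numpy as np, cv2
from scipy.spatial.transform import Rotation as R
from rig import manip
def ray(p,uv):
    n=cv2.undistortPoints(np.array([[uv]],float),np.array(p['mtx']),np.array(p['distortion']))[0,0]
    M=R.from_euler('xyz',p['orientation'],degrees=True).as_matrix()
    return np.array(p['xyz']),M@np.array([n[0],n[1],1])
def onz(p,uv,z):
    o,d=ray(p,uv); return o+d*(z-o[2])/d[2]
def proj(p,X):
    M=R.from_euler('xyz',p['orientation'],degrees=True).as_matrix()
    rv=cv2.Rodrigues(M.T)[0]; t=-M.T@np.array(p['xyz'])
    return cv2.projectPoints(np.array([X],float),rv,t,np.array(p['mtx']),np.array(p['distortion']))[0][0,0]
def tri(a,b):
    (o1,d1),(o2,d2)=a,b
    A=np.stack([d1,-d2],1); s=np.linalg.lstsq(A,o2-o1,rcond=None)[0]
    x,y=o1+s[0]*d1,o2+s[1]*d2; return (x+y)/2,np.linalg.norm(x-y)
E
cat > a.py <<'E'
from h import *
np.set_printoptions(precision=4,suppress=True)
s=manip.state();print(s['time_s'],s['position'],s['tcp_rot'],s['gripper_width'],manip.nose_length)
P={c:manip.camera(c) for c in('scene','top','wrist')}
for c in P:
    p=P[c];cv2.imwrite(f'pics/{c}0.png',p['color']);print(c,p['xyz'],p['orientation'],p['mtx'][0][0])
    for t,z in [('thick_a',0),('thin_a',0),('stand',0),('pan',.1),('spindle_tip',.156),('pointer',.097),('collar',.08),('gauge',0),('wrench',0),('fitting',0),('spare_spring',0),('needle_valve',0),('leak_bottle',0)]:
        print(t,[(round(d['score'],2),np.round(d['location']),onz(p,d['location'],z)[:2]) for d in manip.pinpoint(p,t) if d['score']>.25])
E
python3 a.py
```

```text
0.0 [ 0.2626 -0.5669  0.4036] [ 91.9981  89.8773 116.8435] 0.9995132102980203 0.1734
scene [ 1.1172 -0.7243  0.8631] [-128.0312   -1.3128   39.9932] 558.2031440616068
thick_a [(0.66, array([304., 342.]), array([ 0.6216, -0.1347])), (0.65, array([222., 308.]), array([ 0.4237, -0.1769]))]
thin_a [(0.71, array([248., 375.]), array([ 0.5945, -0.2685])), (0.63, array([185., 348.]), array([ 0.4536, -0.3041])), (0.56, array([275., 278.]), array([ 0.4433, -0.0287]))]
stand [(0.87, array([350., 252.]), array([0.516, 0.161]))]
pan [(0.65, array([352., 222.]), array([0.5224, 0.1514])), (0.5, array([369., 207.]), array([0.5143, 0.2293]))]
spindle_tip [(0.55, array([354., 199.]), array([0.5137, 0.163 ]))]
pointer [(0.7, array([369., 208.]), array([0.5166, 0.2286]))]
collar [(0.75, array([274., 277.]), array([ 0.5019, -0.0924])), (0.55, array([373., 211.]), array([0.5156, 0.2468]))]
gauge [(0.61, array([371., 341.]), array([ 0.7234, -0.0411]))]
wrench [(0.72, array([312., 396.]), array([ 0.7182, -0.2241]))]
fitting [(0.67, array([238., 349.]), array([ 0.5344, -0.2352]))]
spare_spring [(0.72, array
[... 1118 characters left out ...]
, 180.]), array([ 0.7155, -0.2209])), (0.28, array([330., 178.]), array([ 0.7228, -0.0437]))]
fitting [(0.5, array([396., 242.]), array([ 0.536 , -0.2271]))]
spare_spring [(0.6, array([251., 242.]), array([0.5385, 0.1825])), (0.4, array([330., 240.]), array([ 0.5423, -0.0404]))]
needle_valve [(0.52, array([448., 215.]), array([ 0.6125, -0.3795]))]
leak_bottle [(0.61, array([164., 303.]), array([0.371 , 0.4184]))]
wrist [ 0.19   -0.6008  0.3732] [161.72    -0.1326 114.8152] 386.13356373761087
thick_a []
thin_a [(0.87, array([445., 430.]), array([ 0.4572, -0.3046]))]
stand []
pan []
spindle_tip []
pointer []
collar []
gauge []
wrench []
fitting []
spare_spring []
needle_valve []
leak_bottle []
```

```bash
python3 -c "
import cv2
a=cv2.imread('pics/scene0.png')[150:470,130:430];b=cv2.imread('pics/top0.png')[130:330,140:470]
cv2.imwrite('pics/s.png',cv2.resize(a,None,fx=1.87,fy=1.87,interpolation=2));cv2.imwrite('pics/t.png',cv2.resize(b,None,fx=2.4,fy=2.4,interpolation=2))"
```

```text
(no output)
```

View pics/s.png

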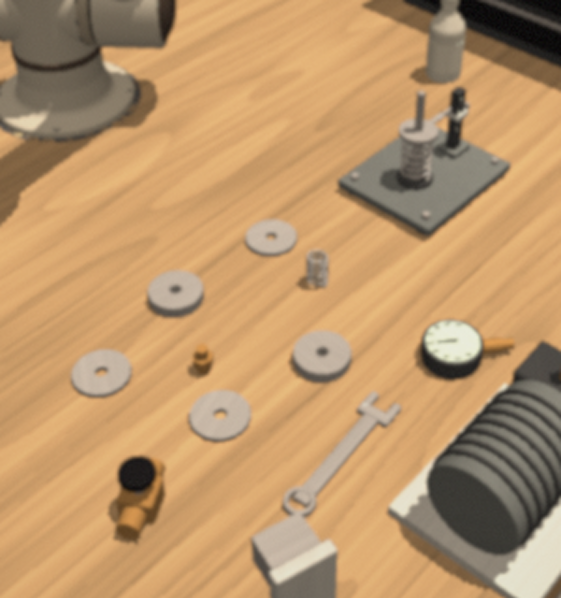

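View pics/t.png

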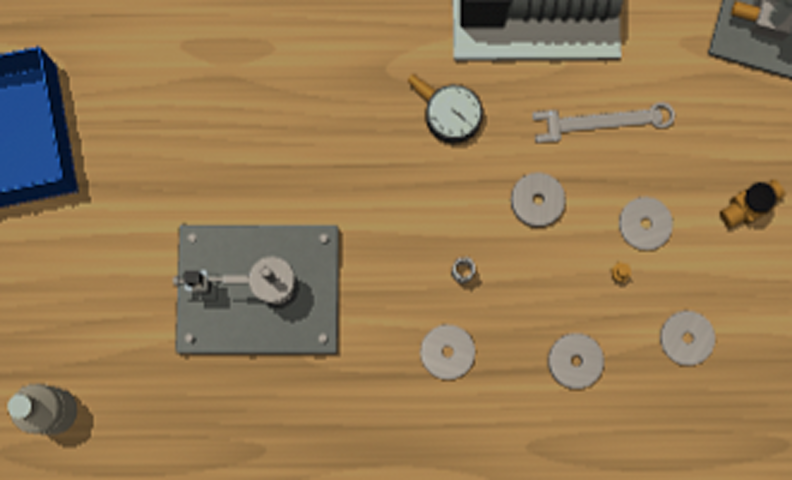

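The pictures show the five rings, with the thick ones at about (0.43,-0.17) and (0.63,-0.13). The pan and spindle are at about (0.515,0.163), with the pointer towards world +y, so the jaws must lie along x there. I'll go above the first thick ring.

```bash
cat >> h.py <<'E'
np.set_printoptions(precision=4,suppress=True)
def pose():
    s=manip.state(); return s,np.array(s['position']),R.from_euler('xyz',s['tcp_rot'],degrees=True).as_matrix()
def go(xyz,yaw=None):
    "shift in tool mm + roll so that the flange reaches xyz; yaw = wanted world angle (deg, mod 180) of the jaw axis"
    s,p,M=pose(); d=M.T@(np.array(xyz)-p)*1000; cur=np.degrees(np.arctan2(M[1,1],M[0,1])); r=0
    if yaw is not None:
        r=-((yaw-cur+90)%180-90)   # tool x points down
    print('t',round(s['time_s'],2),'pos',p,'jaw yaw',round(cur,1),'q6',np.round(s['q'][5],1),'F',np.round(s['wrist_force'],2),'w',round(s['gripper_width'],3),'MOVE',np.round(d,1),'roll',round(np.radians(r),3))
E
python3 - <<'E'
from h import *
s,p,M=pose();print(M)
c=manip.camera('wrist');print(M.T@(np.array(c['xyz'])-p), M.T@R.from_euler('xyz',c['orientation'],degrees=True).as_matrix())
go([.429,-.171,.30],90)
go([.429,-.171,.30],0)
E
```

```text
[[-0.     -0.4203  0.9074]
 [ 0.      0.9074  0.4203]
 [-1.      0.     -0.    ]]
[ 0.0305 -0.0003 -0.0801] [[-0.0003 -0.3138  0.9495]
 [ 1.     -0.0006  0.0001]
 [ 0.0006  0.9495  0.3138]]
t 2.15 pos [ 0.2627 -0.5671  0.4047] jaw yaw 114.9 q6 -14.8 F [ 0.12 -0.88  1.08] w 0.997 MOVE [104.7 289.5 317.4] roll 0.434
t 2.15 pos [ 0.2627 -0.5671  0.4047] jaw yaw 114.9 q6 -14.8 F [ 0.12 -0.88  1.08] w 0.997 MOVE [104.7 289.5 317.4] roll -1.137
```

Call:
arm_command:
  commands:
    - [[85,105,290,317,0.434],[85,105,290,317,0.434],[85,105,290,317,0.434],[85,105,290,317,0.434],[85,105,290,317,0.434],[85,105,290,317,0.434],[85,105,290,317,0.434],[85,105,290,317,0.434]]
  newtons: 20

```text
time_s: 2.95
position: [0.4108, -0.2123, 0.3113]
tcp_rot: [-14.8, 89.9, -14.8]
wrist_force: [1.1, -1.2, 0.3]
gripper_width: 0.997
```

Call:
arm_command:
  commands:
    - [[85,0,0,0,0],[85,0,0,0,0]]

```text
time_s: 3.15
position: [0.4113, -0.2112, 0.3114]
tcp_rot: [-23.7, 89.9, -23.5]
wrist_force: [-0.1, -0.6, 0.5]
gripper_width: 0.999
```

```bash
cat > ring.py <<'E'
import sys
from h import *
t,h,z,yaw=sys.argv[1],float(sys.argv[2]),float(sys.argv[3]),float(sys.argv[4])
c=manip.camera('wrist');s,p,M=pose()
for d in manip.pinpoint(c,t)[:2]:
    X=onz(c,d['location'],0);print(d['score'],d['location'],X)
    # bore seen: origin is the underside centre
    go([X[0],X[1],z],yaw)
cv2.imwrite('pics/%s.png'%sys.argv[5],c['color'])
E
python3 ring.py thick_a .016 .195 90 r1
```

```text
0.91 [362.0, 242.3] [ 0.4279 -0.1759  0.    ]
t 3.25 pos [ 0.4108 -0.2128  0.3116] jaw yaw 90.0 q6 -82.9 F [-0.47 -0.07 -0.24] w 0.996 MOVE [116.6  37.   16.9] roll -0.0
0.72 [398.0, 437.6] [ 0.6171 -0.1356  0.    ]
t 3.25 pos [ 0.4108 -0.2128  0.3116] jaw yaw 90.0 q6 -82.9 F [-0.47 -0.07 -0.24] w 0.996 MOVE [117.   77.4 206. ] roll -0.0
```

Call:
arm_command:
  commands:
    - [[85,60,37,17,0],[85,100,37,17,0],[85,134,37,17,0],[85,134,37,17,0],[60,134,37,17,0],[60,134,37,17,0],[60,134,37,17,0],[60,134,37,17,0]]

```text
time_s: 4.05
position: [0.4286, -0.1765, 0.18]
tcp_rot: [-11.5, 89.6, -11.6]
wrist_force: [-1.2, -4.4, 6.3]
gripper_width: 0.72
```

Run:
```python
from h import *
go([.4279,-.1759,.177],0)
c=manip.camera('wrist');cv2.imwrite('pics/g1.png',c['color'])
```

```text
t 4.05 pos [ 0.4286 -0.1765  0.18  ] jaw yaw 90.0 q6 -88.0 F [-1.21 -4.42  6.32] w 0.72 MOVE [ 3.   0.6 -0.8] roll 1.57
```

View pics/g1.png

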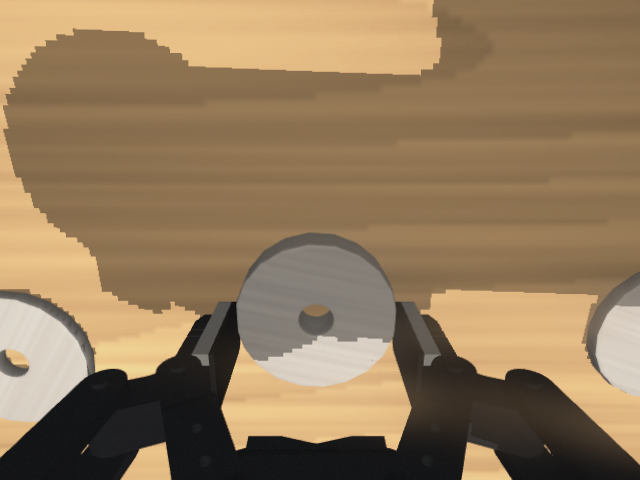

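Call:
arm_command:
  commands:
    - [[60,-3,0,0,0],[60,-3,0,0,0]]

```text
time_s: 4.3
position: [0.4286, -0.1764, 0.1838]
tcp_rot: [-8.8, 89.5, -8.9]
wrist_force: [0.1, 0.6, -4.1]
gripper_width: 0.725
```

Call:
arm_command:
  commands:
    - [[85,-3,0,0,0],[85,-3,0,0,0],[85,-3,0,0,0.15],[85,-3,0,0,0.3],[85,-3,0,0,0.45],[85,-3,0,0,0.6],[85,-3,0,0,0.75],[85,-3,0,0,0.9]]

```text
time_s: 5.1
position: [0.4288, -0.1763, 0.187]
tcp_rot: [43.2, 89.5, -8.7]
wrist_force: [0.2, 1.1, 0.1]
gripper_width: 0.993
```

Run:
```python
from h import *
go([.4286,-.1765,.184],0)
```

```text
t 5.1 pos [ 0.4288 -0.1763  0.187 ] jaw yaw 38.0 q6 -139.9 F [0.19 1.13 0.06] w 0.993 MOVE [ 3.  -0.3 -0. ] roll 0.664
```

Call:
arm_command:
  commands:
    - [[85,2,0,0,-0.15],[85,2,0,0,-0.3],[85,2,0,0,-0.45],[85,2,0,0,-0.6],[85,2,0,0,-0.75],[85,2,0,0,-0.9],[85,2,0,0,-1.05],[85,2,0,0,-1.2]]

```text
time_s: 5.9
position: [0.4291, -0.1762, 0.1851]
tcp_rot: [-25.9, 89.4, -8.7]
wrist_force: [-1.0, 0.4, 0.0]
gripper_width: 0.994
```

Call:
arm_command:
  commands:
    - [[85,0,0,0,-0.15],[85,0,0,0,-0.3],[85,0,0,0,-0.45],[85,0,0,0,-0.6],[85,0,0,0,-0.75],[85,0,0,0,-0.9],[85,0,0,0,-1.05],[85,0,0,0,-1.2]]

```text
time_s: 6.7
position: [0.4294, -0.1761, 0.1853]
tcp_rot: [-94.7, 89.4, -8.7]
wrist_force: [0.5, -0.1, -0.2]
gripper_width: 0.993
```

Run:
```python
from h import *
c=manip.camera('wrist');s,p,M=pose()
d=manip.pinpoint(c,'thick_a')[0];X=onz(c,d['location'],0)
print(d['score'],d['location'],X,'true',.4288,-.1763)
go([.4288,-.1763,.185],180)
```

```text
0.75 [326.2, 299.2] [ 0.4272 -0.1769  0.    ] true 0.4288 -0.1763
t 6.8 pos [ 0.4293 -0.1762  0.1853] jaw yaw 175.6 q6 -2.4 F [1.14 0.66 0.54] w 0.995 MOVE [ 0.2  0.5 -0.2] roll -0.077
```

Call:
arm_command:
  commands:
    - [[75,0,0,0,-0.077],[58,0,0,0,-0.077],[58,0,0,0,-0.077],[58,0,0,0,-0.077],[58,0,0,0,-0.077]]
  newtons: 30

```text
time_s: 7.3
position: [0.4293, -0.1761, 0.1853]
tcp_rot: [-98.6, 89.4, -8.7]
wrist_force: [0.6, -0.2, -0.3]
gripper_width: 0.681
```

Call:
arm_command:
  commands:
    - [[58,-30,0,0,0],[58,-80,0,0,0],[58,-130,0,0,0],[58,-180,0,0,0],[58,-180,0,0,0]]

```text
time_s: 7.8
position: [0.429, -0.1762, 0.3726]
tcp_rot: [-99.4, 88.5, -9.5]
wrist_force: [0.4, -0.9, -0.1]
gripper_width: 0.678
```

Run:
```python
from h import *
s,p,M=pose();print(M[:,0],p+M[:,0]*.17)
go([.513,.10,.37],180)
c=manip.camera('wrist')
d=manip.pinpoint(c,'thick_a')[0]
print(d, 'expected', [proj(c,p+M[:,0]*L) for L in (.165,.17,.175,.18)])
cv2.imwrite('pics/h1.png',c['color'])
```

```text
[ 0.0263 -0.0044 -0.9996] [ 0.4335 -0.1769  0.2026]
t 7.8 pos [ 0.429  -0.1762  0.3726] jaw yaw 179.9 q6 1.9 F [ 0.43 -0.88 -0.1 ] w 0.678 MOVE [  3.6 -83.6 276.3] roll -0.001
{'location': [327.7, 206.6], 'score': 0.81} expected [array([317.268 , 324.7934]), array([317.2239, 318.3205]), array([317.1824, 312.2287]), array([317.1433, 306.4851])]
```

Run:
```python
from h import *
s,p,M=pose();print(M[:,0])
c=manip.camera('wrist')
for d in manip.pinpoint(c,'thick_a')[:3]:
    X=onz(c,d['location'],0);print(d,X)
s,p,M=pose();print(M[:,0])
go(X-M[:,0]*.176,180)
```

```text
[ 0.0136 -0.0012 -0.9999]
{'location': [114.7, 247.9], 'score': 0.95} [ 0.619  -0.1359  0.    ]
{'location': [322.0, 204.9], 'score': 0.76} [ 0.4272 -0.1768  0.    ]
[ 0.0076 -0.0009 -1.    ]
t 8.0 pos [ 0.4269 -0.1758  0.364 ] jaw yaw 179.9 q6 2.0 F [ 0.26  0.06 -0.16] w 0.682 MOVE [188.    2.4  -0.7] roll -0.002
```

View pics/h1.png

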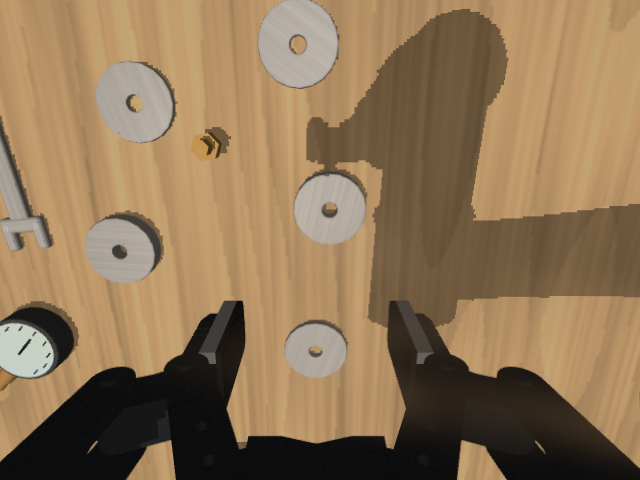

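Call:
arm_command:
  commands:
    - [[85,40,2.4,-0.5,0],[85,85,2.4,-0.5,0],[85,130,2.4,-0.5,0],[85,165,2.4,-0.5,0],[85,184,2.4,-0.5,0],[85,190,2.4,-0.5,0],[85,190,2.4,-0.5,0],[85,190,2.4,-0.5,0]]

```text
time_s: 8.8
position: [0.4262, -0.1765, 0.1743]
tcp_rot: [-97.4, 89.5, -7.6]
wrist_force: [-0.1, 0.5, 0.8]
gripper_width: 0.997
```

Run:
```python
from h import *
s,p,M=pose();print(M[:,0],p+M[:,0]*.17)
go(np.array([.4272,-.1766,0])-M[:,0]*.174,180)
```

```text
[ 0.0081 -0.0011 -1.    ] [ 0.4276 -0.1767  0.0043]
t 8.8 pos [ 0.4262 -0.1765  0.1743] jaw yaw 179.9 q6 2.0 F [-0.09  0.47  0.84] w 0.997 MOVE [0.3 0.4 0.1] roll -0.002
```

Call:
arm_command:
  commands:
    - [[62,0,0,0,0],[57,0,0,0,0],[57,0,0,0,0],[57,0,0,0,0],[57,0,0,0,0]]

```text
time_s: 9.3
position: [0.4261, -0.1765, 0.1759]
tcp_rot: [-96.8, 89.4, -7.0]
wrist_force: [-1.7, 1.1, 8.2]
gripper_width: 0.737
```

Call:
arm_command:
  commands:
    - [[57,-20,0,0,0],[57,-60,0,0,0],[57,-110,0,0,0],[57,-150,0,0,0],[57,-175,0,0,0],[57,-185,0,0,0],[57,-185,0,0,0],[57,-185,0,0,0]]

```text
time_s: 10.1
position: [0.4234, -0.1761, 0.3592]
tcp_rot: [-89.8, 89.6, 0.0]
wrist_force: [-0.1, -0.1, -4.8]
gripper_width: 0.731
```

Run:
```python
from h import *
s,p,M=pose();print(M[:,0])
go([.513,.08,.37],180)
c=manip.camera('wrist')
d=manip.pinpoint(c,'thick_a')[0]
print(d, 'expected', [proj(c,p+M[:,0]*L) for L in (.165,.17,.175,.18)])
cv2.imwrite('pics/h2.png',c['color'])
```

```text
[ 0.0064  0.     -1.    ]
t 10.1 pos [ 0.4234 -0.1761  0.3592] jaw yaw 179.8 q6 2.0 F [-0.13 -0.09 -4.77] w 0.731 MOVE [-10.3 -88.9 256.4] roll -0.003
{'location': [318.1, 311.0], 'score': 0.91} expected [array([317.2673, 324.7625]), array([317.2239, 318.2911]), array([317.1831, 312.2006]), array([317.1446, 306.4581])]
```

Call:
arm_command:
  commands:
    - [[57,-10,-20,30,0],[57,-10,-40,75,0],[57,-10,-58,120,0],[57,-10,-70,165,0],[57,-10,-80,205,0],[57,-10,-89,240,0],[57,-10,-89,256,0],[57,-10,-89,256,0]]

```text
time_s: 11.0
position: [0.5135, 0.0814, 0.3673]
tcp_rot: [-131.6, 89.9, -41.7]
wrist_force: [0.3, -0.5, -4.4]
gripper_width: 0.734
```

Call:
arm_command:
  commands:
    - [[57,0,0,0,0],[57,0,0,0,0],[57,0,0,0,0]]

```text
time_s: 11.3
position: [0.5133, 0.0804, 0.367]
tcp_rot: [-154.9, 89.9, -65.0]
wrist_force: [-0.5, 0.1, -4.9]
gripper_width: 0.731
```

```bash
cat > sp.py <<'E'
import sys
from h import *
c=manip.camera('wrist');s,p,M=pose()
cv2.imwrite('pics/%s.png'%sys.argv[1],c['color'])
print('tool x',M[:,0])
zt=float(sys.argv[2])
for t,z in(('spindle_tip',zt+.056),('pointer',zt-.003),('collar',.08),('pan',zt),('thick_a',None)):
    for d in manip.pinpoint(c,t)[:2]:
        print(t,round(d['score'],2),np.round(d['location'],1),onz(c,d['location'],z) if z else [proj(c,p+M[:,0]*L) for L in(.17,.18)])
E
python3 sp.py v1 .1; python3 -c "
from h import *
go([.513,.163,.36],180)"
```

```text
tool x [ 0.0014 -0.0018 -1.    ]
spindle_tip 0.87 [315.5 412.7] [0.5144 0.1648 0.156 ]
spindle_tip 0.43 [315.2 434.7] [0.5146 0.1806 0.156 ]
pointer 0.86 [317.2 434.1] [0.5134 0.2391 0.097 ]
collar 0.87 [313.4 422.5] [0.5165 0.2442 0.08  ]
pan 0.66 [293.8  49.4] [ 0.526  -0.0324  0.1   ]
thick_a 0.9 [315.1 314.9] [array([316.88  , 318.7778]), array([316.8095, 306.9086])]
thick_a 0.62 [408.3  74.2] [array([316.88  , 318.7778]), array([316.8095, 306.9086])]
t 11.6 pos [0.5134 0.0811 0.3675] jaw yaw 180.0 q6 -27.0 F [-0.24  0.04 -4.69] w 0.736 MOVE [ 7.4  0.5 81.9] roll -0.001
```

View pics/v1.png

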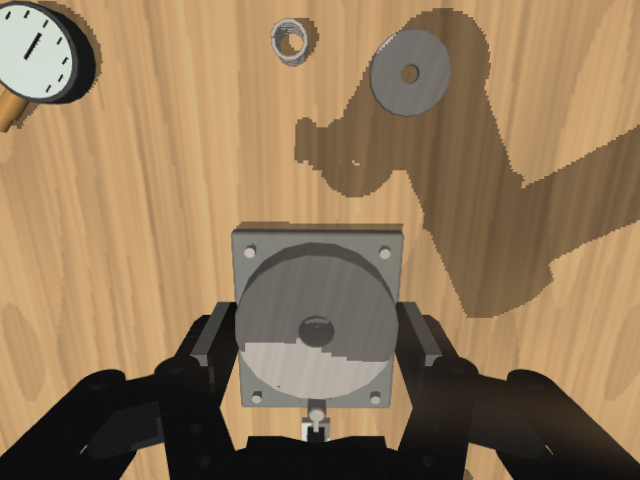

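Call:
arm_command:
  commands:
    - [[57,0,0,30,0],[57,0,0,70,0],[57,0,0,105,0],[57,0,0,125,0],[57,0,0,125,0],[57,0,0,125,0],[57,0,0,125,0]]

```text
time_s: 12.3
position: [0.5134, 0.2054, 0.3672]
tcp_rot: [-139.9, 89.9, -50.0]
wrist_force: [-0.3, 0.6, -4.4]
gripper_width: 0.729
```

```bash
cat > sp2.py <<'E'
import sys
from h import *
zt=float(sys.argv[1]);cls=sys.argv[2];E=[]
for k in range(2):
    c=manip.camera('wrist');s,p,M=pose()
    u=manip.pinpoint(c,'spindle_tip')[0];X=onz(c,u['location'],zt)
    r=manip.pinpoint(c,cls)[0];Y=onz(c,r['location'],p[2]-.176)
    print('tip',round(u['score'],2),u['location'],X,'ring',round(r['score'],2),r['location'],Y,'axis',(p+M[:,0]*.176))
cv2.imwrite('pics/%s.png'%sys.argv[3],c['color'])
go([.5137,.164,.367],180);print(M[:,0])
E
python3 sp2.py .156 thick_a v2
```

```text
Traceback (most recent call last):
  File "sp2.py", line 6, in <module>
    u=manip.pinpoint(c,'spindle_tip')[0];X=onz(c,u['location'],zt)
      ~~~~~~~~~~~~~~~~~~~~~~~~~~~~~~~^^^
IndexError: list index out of range
```

```bash
python3 -c "
from h import *
c=manip.camera('wrist');cv2.imwrite('pics/v2.png',c['color'])
s,p,M=pose();print(M[:,0],p,proj(c,[.5137,.164,.156]),proj(c,p+M[:,0]*.176))
import pickle;pickle.dump(c,open('v2.pkl','wb'))"
```

```text
[ 0.0021 -0.0015 -1.    ] [0.5136 0.2052 0.3674] [317.3125 198.1925] [316.9772 311.1687]
```

View pics/v2.png

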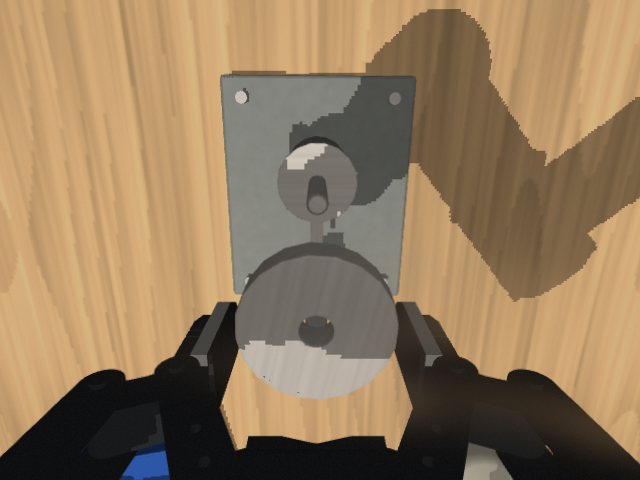

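```bash
python3 -c "
from h import *;import pickle
c=pickle.load(open('v2.pkl','rb'));im=c['color']
s,p,M=pose()
print('pred bore top',proj(c,p+M[:,0]*.160),'bottom',proj(c,p+M[:,0]*.176))
a=cv2.resize(im[170:220,292:342],(400,400),interpolation=0);b=cv2.resize(im[305:355,292:342],(400,400),interpolation=0)
cv2.imwrite('pics/z2.png',cv2.convertScaleAbs(np.hstack([a,b]),alpha=1.6))
for v in (204,203.5,203):print(onz(c,[317.5,v],.156))"
```

```text
pred bore top [317.103 331.811] bottom [316.9772 311.1687]
[0.5136 0.1668 0.156 ]
[0.5136 0.1666 0.156 ]
[0.5136 0.1663 0.156 ]
```

View pics/z2.png

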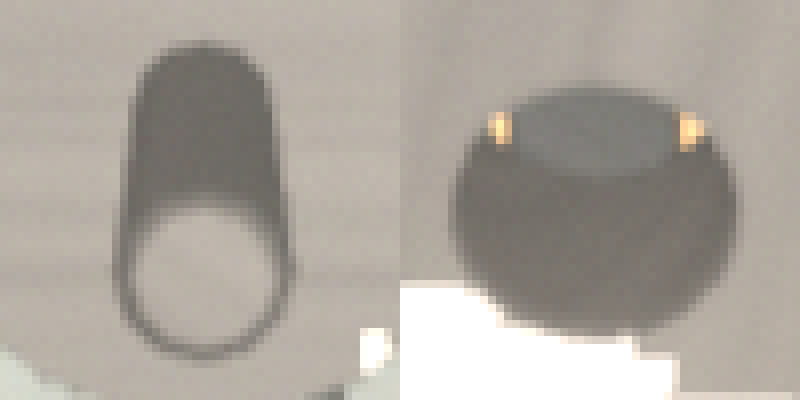

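Call:
arm_command:
  commands:
    - [[57,0,0.4,-18,0],[57,10,0.7,-37.7,0],[57,25,0.7,-37.7,0],[57,30,0.7,-37.7,0],[57,30,0.7,-37.7,0],[57,30,0.7,-37.7,0],[57,30,0.7,-37.7,0]]

```text
time_s: 13.15
position: [0.5131, 0.1677, 0.3382]
tcp_rot: [-102.7, 89.8, -12.8]
wrist_force: [0.1, 0.8, -4.3]
gripper_width: 0.736
```

```bash
python3 -c "
from h import *
s,p,M=pose();print(M[:,0])
go(np.array([.5133,.1672,.166])-M[:,0]*.17,180)
c=manip.camera('wrist');cv2.imwrite('pics/v3.png',c['color'])
b=cv2.resize(c['color'][290:360,282:352],(560,560),interpolation=0)
cv2.imwrite('pics/z3.png',cv2.convertScaleAbs(b,alpha=1.6))"
```

```text
[ 0.0035 -0.0008 -1.    ]
t 13.15 pos [0.5131 0.1677 0.3382] jaw yaw 179.9 q6 -35.5 F [ 0.07  0.79 -4.26] w 0.736 MOVE [ 2.2  0.4 -0.4] roll -0.002
```

View pics/z3.png

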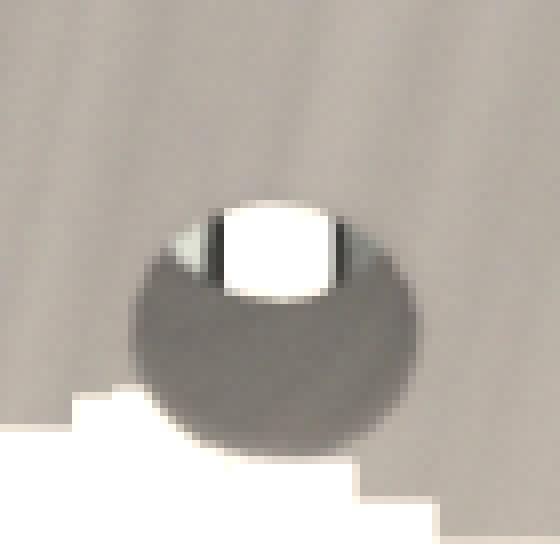

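Call:
arm_command:
  commands:
    - [[57,3,0,-0.3,0],[57,6,0,-0.3,0],[57,9,0,-0.3,0],[57,12,0,-0.3,0],[57,15,0,-0.3,0],[57,18,0,-0.3,0],[57,18,0,-0.3,0]]

```text
time_s: 13.9
position: [0.513, 0.1673, 0.3195]
tcp_rot: [-123.1, 89.9, -33.2]
wrist_force: [-0.0, -0.6, -4.6]
gripper_width: 0.729
```

Call:
arm_command:
  commands:
    - [[57,6,0,0,0],[57,12,0,0,0],[57,18,0,0,0],[57,24,0,0,0],[57,30,0,0,0],[57,36,0,0,0],[57,38,0,0,0],[57,38,0,0,0]]

```text
time_s: 14.7
position: [0.513, 0.1672, 0.281]
tcp_rot: [-142.8, 89.9, -52.9]
wrist_force: [-0.4, 0.4, -3.6]
gripper_width: 0.733
```

Call:
arm_command:
  commands:
    - [[57,1,0,0,0],[57,3,0,0,0],[57,5,0,0,0],[57,7,0,0,0],[57,8,0,0,0],[57,8,0,0,0],[57,8,0,0,0]]

```text
time_s: 15.4
position: [0.5131, 0.1673, 0.2732]
tcp_rot: [-138.0, 89.9, -48.1]
wrist_force: [-0.7, -0.3, -3.6]
gripper_width: 0.733
```

Call:
arm_command:
  commands:
    - [[57,1,0,0,0],[57,2,0,0,0],[57,3,0,0,0],[57,4,0,0,0],[57,5,0,0,0],[57,6,0,0,0],[57,6,0,0,0],[57,6,0,0,0]]

```text
time_s: 16.2
position: [0.5131, 0.1673, 0.2673]
tcp_rot: [-135.0, 89.9, -45.1]
wrist_force: [-0.8, 0.1, -1.9]
gripper_width: 0.732
```

```bash
cat > f.py <<'E'
from h import *
F=[]
for k in range(8):
    manip.camera('wrist') if k else 0
    s=manip.state();F.append(np.r_[s['wrist_force'],s['position'][2]])
print(np.mean(F,0),np.std(F,0))
E
python3 f.py
```

```text
[-1.0544 -0.0458 -1.2132  0.2673] [0.5777 0.5411 0.4062 0.    ]
```

Call:
arm_command:
  commands:
    - [[57,1,0,0,0],[57,2,0,0,0],[57,3,0,0,0],[57,3,0,0,0],[57,3,0,0,0]]

```text
time_s: 17.05
position: [0.5131, 0.1673, 0.2643]
tcp_rot: [-136.1, 89.9, -46.1]
wrist_force: [-1.8, -0.5, 0.2]
gripper_width: 0.737
```

```bash
sed -i 's/range(8)/range(6)/' f.py; python3 f.py
```

```text
[-1.7364  0.0144  0.2109  0.2643] [0.2561 0.3302 0.6669 0.    ]
```

Call:
arm_command:
  commands:
    - [[64,0,0,0,0],[67,0,0,0,0],[70,0,0,0,0],[76,0,0,0,0],[85,0,0,0,0],[85,0,0,0,0],[85,-5,0,0,0]]

```text
time_s: 18.0
position: [0.5129, 0.1672, 0.2689]
tcp_rot: [-167.9, 89.9, -78.0]
wrist_force: [-0.2, -0.1, -0.3]
gripper_width: 0.994
```

Call:
arm_command:
  commands:
    - [[85,-20,0,0,0],[85,-45,0,0,0],[85,-55,-5,-10,0],[85,-55,-20,-35,0],[85,-55,-25,-47,0],[85,-55,-25,-47,0],[85,-55,-25,-47,0],[85,-55,-25,-47,0]]

```text
time_s: 18.8
position: [0.5376, 0.1204, 0.3236]
tcp_rot: [175.5, 89.8, -94.6]
wrist_force: [-0.1, 0.4, -0.6]
gripper_width: 0.996
```

```bash
cat > pc.py <<'E'
import sys
from h import *
A=np.array([.5134,.1672])
def zfix(c,uv,y):
    o,d=ray(c,uv);X=o+d*(y-o[1])/d[1];return X
for cam in ('wrist','scene'):
    c=manip.camera(cam);cv2.imwrite('pics/%s_%s.png'%(sys.argv[1],cam),c['color'])
    for t,y in(('pointer',A[1]+.069),('collar',A[1]+.072)):
        for d in manip.pinpoint(c,t)[:2]: print(cam,t,round(d['score'],2),np.round(d['location'],1),zfix(c,d['location'],y))
    for X in ([.5134,.2362,.097],[.5134,.2362,.085],[.5134,.2392,.076]): print(proj(c,X))
s,p,M=pose();print(s['time_s'],p,M[:,0])
E
python3 pc.py p1
python3 - <<'E'
import cv2
a=cv2.imread('pics/p1_wrist.png');cv2.imwrite('pics/p1z.png',cv2.resize(a[300:480,200:440],(720,540),interpolation=2))
E
```

```text
wrist pointer 0.68 [348.2 424.2] [0.517  0.2362 0.0882]
wrist collar 0.94 [351.5 422.1] [0.5143 0.2392 0.0832]
[354.9572 434.9357]
[353.1998 420.5132]
[351.873  414.0735]
scene pointer 0.57 [299.2 299.3] [ 0.2883  0.2362 -0.3589]
scene pointer 0.34 [356.  201.7] [0.4713 0.2362 0.0917]
scene collar 0.44 [373.2 210.5] [0.5218 0.2392 0.0871]
[370.0412 206.3737]
[369.6266 210.422 ]
[370.0261 212.9074]
19.1 [0.5377 0.1206 0.324 ] [ 0.0005 -0.0025 -1.    ]
```

View pics/p1z.png

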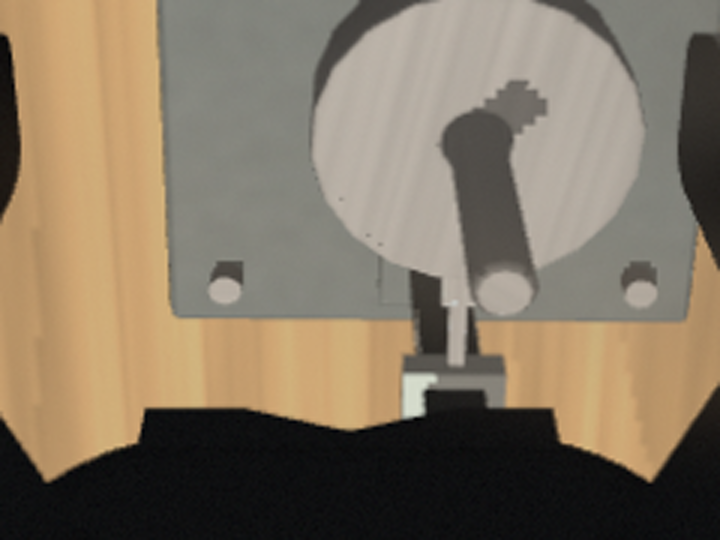

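Call:
arm_command:
  commands:
    - [[85,-3,20,-30,0],[85,-3,45,-70,0],[85,0,70,-110,0],[85,10,90,-140,0],[85,24,96,-148.6,0],[85,24,96,-148.6,0],[85,24,96,-148.6,0],[85,24,96,-148.6,0]]

```text
time_s: 19.9
position: [0.4426, -0.0271, 0.301]
tcp_rot: [-133.4, 89.8, -43.4]
wrist_force: [0.3, 0.1, 0.6]
gripper_width: 0.998
```

```bash
cat > th.py <<'E'
from h import *
c=manip.camera('wrist')
q=manip.pinpoint(c,'thin_a')
for d in q[:3]: print(round(d['score'],2),np.round(d['location'],1),onz(c,d['location'],0))
X=min((onz(c,d['location'],0) for d in q),key=lambda X:np.hypot(X[0]-.442,X[1]+.028))
s,p,M=pose();print(X,M[:,0])
go(X-M[:,0]*.168,180)
E
python3 th.py
```

```text
0.86 [321.4 226. ] [ 0.4399 -0.0282  0.    ]
[ 0.4399 -0.0282  0.    ] [ 0.0019 -0.0022 -1.    ]
t 20.0 pos [ 0.4424 -0.0271  0.3008] jaw yaw -180.0 q6 -17.8 F [-0.58 -0.55  0.06] w 0.997 MOVE [132.8   3.1  -0.4] roll 0.0
```

Call:
arm_command:
  commands:
    - [[85,40,2.5,-0.4,0],[85,80,2.5,-0.4,0],[85,112,2.5,-0.4,0],[85,126,2.5,-0.4,0],[85,132.5,2.5,-0.4,0],[85,132.5,2.5,-0.4,0],[85,132.5,2.5,-0.4,0],[85,132.5,2.5,-0.4,0]]

```text
time_s: 20.8
position: [0.4407, -0.0276, 0.1693]
tcp_rot: [-108.9, 89.7, -18.9]
wrist_force: [-0.1, -0.1, -0.5]
gripper_width: 0.993
```

```bash
python3 th.py
```

```text
0.92 [321.6 320.6] [ 0.4397 -0.0272  0.    ]
[ 0.4397 -0.0272  0.    ] [ 0.0041 -0.0016 -1.    ]
t 20.9 pos [ 0.4405 -0.0277  0.1692] jaw yaw -180.0 q6 -18.0 F [0.39 0.01 0.34] w 0.99 MOVE [1.2 1.5 0.8] roll 0.0
```

Call:
arm_command:
  commands:
    - [[85,0.5,1.2,0.5,0],[85,0.5,1.2,0.5,0],[57,0.5,1.2,0.5,0],[57,0.5,1.2,0.5,0],[57,0.5,1.2,0.5,0],[57,0.5,1.2,0.5,0],[57,0.5,1.2,0.5,0]]

```text
time_s: 21.6
position: [0.4392, -0.0272, 0.1695]
tcp_rot: [-113.7, 89.7, -23.6]
wrist_force: [-2.9, 0.6, 9.5]
gripper_width: 0.735
```

Call:
arm_command:
  commands:
    - [[57,-5,0,0,0],[57,-15,0,0,0],[57,-15,0,0,0],[57,-15,0,0,0]]

```text
time_s: 22.0
position: [0.4391, -0.0272, 0.1848]
tcp_rot: [-106.6, 89.7, -16.5]
wrist_force: [-0.2, 0.8, -1.9]
gripper_width: 0.73
```

Run:
```python
from h import *
s,p,M=pose();print(M[:,0])
c=manip.camera('wrist')
print(manip.pinpoint(c,'thin_a')[0], 'expected', [proj(c,p+M[:,0]*L) for L in (.165,.17,.175)])
go([.5133,.2072,.367],180)
```

```text
[ 0.0048 -0.0014 -1.    ]
{'location': [316.2, 315.3], 'score': 0.57} expected [array([317.2911, 324.7254]), array([317.2472, 318.2548]), array([317.2059, 312.1651])]
t 22.1 pos [ 0.439  -0.0272  0.1844] jaw yaw -180.0 q6 -18.1 F [-0.36  0.07 -0.99] w 0.728 MOVE [-182.8  -75.1  234.1] roll 0.001
```

Call:
arm_command:
  commands:
    - [[57,-45,0,0,0],[57,-95,-5,10,0],[57,-140,-20,40,0],[57,-165,-35,80,0],[57,-172,-50,125,0],[57,-172,-62,170,0],[57,-172,-75,210,0],[57,-172,-75,234,0]]

```text
time_s: 22.9
position: [0.5141, 0.21, 0.3553]
tcp_rot: [-115.4, 89.8, -25.2]
wrist_force: [0.8, -0.5, -2.5]
gripper_width: 0.729
```

Call:
arm_command:
  commands:
    - [[57,0,0,0,0],[57,0,0,0,0],[57,0,0,0,0],[57,0,0,0,0]]

```text
time_s: 23.3
position: [0.5139, 0.2089, 0.3553]
tcp_rot: [-124.3, 89.8, -34.2]
wrist_force: [-0.5, 0.2, -1.2]
gripper_width: 0.731
```

```bash
python3 -c "
from h import *
c=manip.camera('wrist');im=c['color'];cv2.imwrite('pics/v4.png',im)
s,p,M=pose();print(M[:,0],p)
for zz in(.140,.144,.148):print('tip',proj(c,[.5135,.1668,zz]))
t=proj(c,[.5135,.1668,.144]).round().astype(int)
print('pred bore top',proj(c,p+M[:,0]*.1625),'bottom',proj(c,p+M[:,0]*.1695),'crop',t-25)
a=cv2.resize(im[t[1]-25:t[1]+25,t[0]-25:t[0]+25],(400,400),interpolation=0);b=cv2.resize(im[305:355,292:342],(400,400),interpolation=0)
cv2.imwrite('pics/z4.png',cv2.convertScaleAbs(np.hstack([a,b]),alpha=1.5))
go([.5133,.1672,.33],180)"
```

```text
[ 0.0034 -0.0019 -1.    ] [0.514  0.2089 0.3554]
tip [319.2135 194.7714]
tip [319.2571 196.5004]
tip [319.3024 198.3022]
pred bore top [317.0028 328.5424] bottom [316.9478 319.2903] crop [294 172]
t 23.35 pos [0.514  0.2089 0.3554] jaw yaw -180.0 q6 -39.0 F [ 0.69  0.51 -2.58] w 0.724 MOVE [ 25.5   0.8 -41.7] roll 0.001
```

View pics/z4.png

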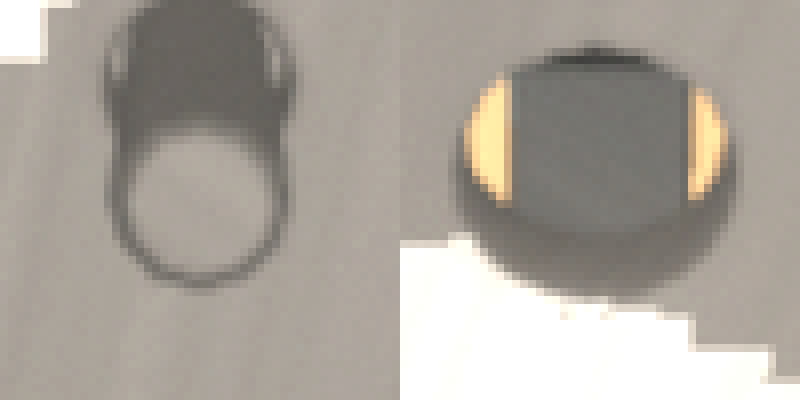

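Call:
arm_command:
  commands:
    - [[57,0,0.4,-15,0],[57,6,1,-34,0],[57,20,1,-40.7,0],[57,32,1,-40.7,0],[57,34,1,-40.7,0],[57,34,1,-40.7,0],[57,34,1,-40.7,0],[57,34,1,-40.7,0]]

```text
time_s: 24.15
position: [0.5133, 0.1685, 0.322]
tcp_rot: [-105.6, 89.7, -15.5]
wrist_force: [-0.1, 0.5, -1.5]
gripper_width: 0.728
```

```bash
python3 -c "
from h import *
s,p,M=pose();print(M[:,0])
go(np.array([.5136,.1679,.1505])-M[:,0]*.17,180)
c=manip.camera('wrist');im=c['color'];cv2.imwrite('pics/v5.png',im)
print(cv2.cvtColor(im,cv2.COLOR_BGR2GRAY)[306:350:2,296:340:2])"
```

```text
[ 0.0046 -0.0013 -1.    ]
t 24.15 pos [0.5133 0.1685 0.322 ] jaw yaw -179.9 q6 -35.5 F [-0.05  0.51 -1.47] w 0.728 MOVE [ 1.5  0.5 -0.4] roll 0.001
[[113 113 111 112 112 112 112 113 115 113 112 114 117 116 116 115 115 116
  115 114 112 115]
 [112 112 112 110 111 112 112 114 115 114 113 115 117 116 115 114 113 115
  114 112 114 116]
 [113 112 112 112 112 112 112 113 112 116 131 112 113 114 114 113 115 115
  113 113 115 115]
 [112 112 112 112 112 109 131 103 161 183 186 188 182 164 123 112 114 115
  113 113 115 116]
 [112 111 111 111 124 185 192 171 128 149 176 181 172 149 139 160 124 112
  112 113 116 114]
 [112 112 111 119 183 191 192 189 186 185 156 156 167 183 186 187 179 122
  111 115 116 115]
 [111 111 108 170 189 191 191 187 185 185 187 188 185 183 186 186 186 171
  109 115 116 116]
 [112 110 111 159 179 184 188 185 182 183 186 186 184 182 185 182 170 160
  106 114 116 116]
 [112 109 113 142 142 143 124 120 188 191 186 186 185 185 122  99  87  86
   78 110 117 115]
 [111 102  95 143 142 142  62  84 190 193 187 189 189 191  62  78  85  86
   76 105 114 116]
 [112  96  72 138 142 
[... 394 characters left out ...]
1 111 100  75  78  78  78  83
  110 115 116 116]
 [186 185 182 128  87  81  78  77  79  77  79  79  78  79  78  80  83  98
  116 116 116 116]
 [186 187 187 182 126  89  87  84  83  82  81  80  82  81  82  86 102 116
  115 117 116 116]
 [187 189 190 184 182 162 130  97  91  88  88  90  91  85  97 111 117 117
  117 118 116 115]
 [188 191 188 186 187 190 190 172 157 142 136 147 157 152 149 118 117 117
  118 118 116 116]
 [189 190 187 187 190 192 192 191 189 191 192 189 189 189 191 118 118 118
  116 118 116 116]
 [189 189 186 188 191 192 192 190 191 192 191 187 188 190 190 118 118 117
  117 117 115 116]
 [190 188 185 190 192 193 191 190 191 192 190 187 189 191 191 190 190 190
  190 187 116 117]]
```

Call:
arm_command:
  commands:
    - [[57,2,0,-0.3,0],[57,5,0,-0.3,0],[57,8,0,-0.3,0],[57,11,0,-0.3,0],[57,13,0,-0.3,0],[57,13,0,-0.3,0],[57,13,0,-0.3,0]]

```text
time_s: 24.9
position: [0.5134, 0.1682, 0.309]
tcp_rot: [-106.8, 89.7, -16.7]
wrist_force: [0.1, -0.7, -1.9]
gripper_width: 0.728
```

Call:
arm_command:
  commands:
    - [[57,3,0,0,0],[57,7,0,0,0],[57,11,0,0,0],[57,15,0,0,0],[57,19,0,0,0],[57,23,0,0,0],[57,25,0,0,0],[57,25,0,0,0]]

```text
time_s: 25.7
position: [0.5134, 0.1682, 0.2836]
tcp_rot: [-115.0, 89.8, -24.9]
wrist_force: [-1.0, -0.0, -1.8]
gripper_width: 0.729
```

```bash
python3 f.py
```

```text
[-0.3385 -0.276  -1.585   0.284 ] [0.4456 0.3688 0.2743 0.0002]
```

Call:
arm_command:
  commands:
    - [[57,3,0,0,0],[57,6,0,0,0],[57,8,0,0,0],[57,10,0,0,0],[57,11,0,0,0],[57,12,0,0,0],[57,12,0,0,0],[57,12,0,0,0]]

```text
time_s: 26.75
position: [0.5136, 0.1682, 0.2722]
tcp_rot: [-104.7, 89.7, -14.6]
wrist_force: [-1.3, -0.5, -0.7]
gripper_width: 0.727
```

```bash
python3 f.py
```

```text
[-0.6807 -0.469  -1.3657  0.2722] [0.8673 0.4575 0.4015 0.    ]
```

Call:
arm_command:
  commands:
    - [[57,0.6,0,0,0],[57,1.2,0,0,0],[57,1.8,0,0,0],[57,2.4,0,0,0],[57,3,0,0,0],[57,3,0,0,0],[57,3,0,0,0]]

```text
time_s: 27.7
position: [0.5136, 0.1682, 0.2693]
tcp_rot: [-103.3, 89.7, -13.2]
wrist_force: [-0.8, 0.9, -0.4]
gripper_width: 0.733
```

```bash
sed -i 's/range(6)/range(16)/' f.py; python3 f.py
```

```text
[-0.9552 -0.1544 -0.1418  0.2693] [0.517  0.5047 0.4944 0.    ]
```

Call:
arm_command:
  commands:
    - [[63,0.3,0,0,0],[66,0.3,0,0,0],[68,0.3,0,0,0],[72,0.3,0,0,0],[85,0.3,0,0,0],[85,0.3,0,0,0],[85,0.3,0,0,0]]

```text
time_s: 29.15
position: [0.5136, 0.1682, 0.269]
tcp_rot: [-102.2, 89.7, -12.1]
wrist_force: [0.2, 0.1, 0.2]
gripper_width: 0.999
```

Call:
arm_command:
  commands:
    - [[85,-20,0,0,0],[85,-45,0,0,0],[85,-55,-5,-10,0],[85,-55,-20,-35,0],[85,-55,-25,-47,0],[85,-55,-25,-47,0],[85,-55,-25,-47,0],[85,-55,-25,-47,0]]

```text
time_s: 29.95
position: [0.5382, 0.1214, 0.3237]
tcp_rot: [-109.0, 89.8, -19.0]
wrist_force: [-0.3, -0.5, 0.5]
gripper_width: 0.992
```

```bash
python3 pc.py p2
python3 - <<'E'
import cv2,numpy as np
a=cv2.imread('pics/p2_wrist.png');b=cv2.imread('pics/p2_scene.png')
a=cv2.resize(a[360:450,300:400],(444,400),interpolation=2);b=cv2.resize(b[180:260,320:390],(350,400),interpolation=2)
cv2.imwrite('pics/p2z.png',np.hstack([a,b]))
E
```

```text
wrist pointer 0.78 [351.4 417.1] [0.5157 0.2362 0.0836]
wrist collar 0.83 [349.2 419.9] [0.5171 0.2392 0.0828]
[356.8716 433.1311]
[355.1054 418.7562]
[353.7525 412.3537]
scene pointer 0.18 [299.6 299. ] [ 0.29    0.2362 -0.3566]
scene collar 0.44 [371.3 210.9] [0.5165 0.2392 0.0834]
scene collar 0.16 [352.3 218.2] [0.4621 0.2392 0.0355]
[370.0412 206.3737]
[369.6266 210.422 ]
[370.0261 212.9074]
30.25 [0.5383 0.1217 0.3241] [ 0.0049 -0.0011 -1.    ]
```

View pics/p2z.png

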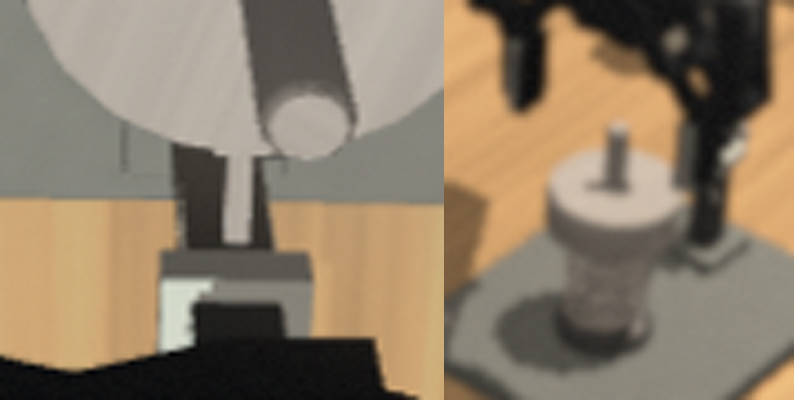

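```bash
python3 -c "
from h import *
print(manip.finish_job(), manip.state()['time_s'])"
```

```text
the job is handed in; nothing more can be done
the job is handed in; nothing more can be done
```

The job is handed in: one thick and one thin ring are on the spindle, and by my last measurement the pointer stands on the collar, inside its two edges. No verdict is reported.

- **Placing:** I held each ring until the wrist force was close to zero (about 0.2 N or less), then opened the jaws slowly. The other three rings stayed flat on the bench. The last move ended at about 30 s of the 72 s.
- **Last check:** In the wrist close-up, the pointer sits about 1.3 mm below the collar's mid height, give or take about 0.7 mm (limit 3.5 mm). That agrees with what I expected: about 3.2 mm above with the thick ring alone, less about 4.4 mm for the thin one.
- **Disagreements:** The raw network points put the pointer about 0.8 mm above mid height. The scene camera was too coarse and gave no usable pointer point.
- **What went wrong:**
  - The first try at the thick ring lifted it a few millimetres off the bench and let it drop back.
  - The second grasp closed above it; the third held.
  - Neither miss was near the spring tester or the other objects.
- **Not checked:** I did not measure the bystanders again at the end, but no move was aimed near them.

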